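# Cull the short shoulder pin, then hold a sound one home in the drill jig

### The job

One of the four shoulder pins in the wooden block was turned with too short a shank: drop that one in the red scrap bin on the bench first. Then put one of the sound pins, shank down, into the bush of the cross-drilling jig and press it down against the spring plunger until its collar sits firmly on the bush, without leaning hard on it, leaving the other two pins in the block and the loose things lying around undisturbed. Finish while still gripping the pin and pressing it down onto the bush like that, so that the clamp screw can be tightened: do not let go.

Things in the scene. Friction and masses are not known exactly. Their poses are not given: they have to be found in the camera images.
- pin_a: Steel shoulder pin standing in the wooden block. From the top: grip stub 16 mm in diameter, 30 mm long; collar 30 mm in diameter, 6 mm thick; shank 16 mm in diameter, 40 mm long, foot tapered to 12 mm over 4 mm. One of the four pins (any) is a reject with a 28 mm shank, else alike, so it stands 12 mm lower. 0.12 kg. Origin: centre of the collar's underside; z up to the stub.
- pin_b: Another of the four shoulder pins: see pin_a for shape, origin and axes. Any one of the four may be the short one.
- pin_c: Another of the four shoulder pins: see pin_a for shape, origin and axes. Any one of the four may be the short one.
- pin_d: Another of the four shoulder pins: see pin_a for shape, origin and axes. Any one of the four may be the short one.
- pin_block: Pale wooden block, 124 x 124 mm on a 134 x 134 mm foot, top 48 mm above the bench, fixed. Four blind holes 17.6 mm wide and 24 mm deep at x = +-32, y = +-32 mm in its frame, one pin in each, pins in any order. A pin stands on the hole's floor: collar underside 64 mm (sound) or 52 mm (short) above the bench. Origin: centre of the underside.
- jig: Cross-drilling jig, bolted down: dark steel base 80 x 110 x 12 mm, two aluminium uprights, on them a bush plate 56 x 90 mm, top 79 mm high, with an upright bore 18 mm in diameter in its middle. A thumb screw sticks out to 71 mm on its -y side. Open in front (-x), where the spring plunger shows below the bore. Origin: centre of the underside; z up.
- jig_bush: Flanged steel bush round the mouth of the bore: 34 mm outside, 18 mm inside, its flange 3 mm proud of the bush plate. Its top is the hard stop for the pin's collar. Origin: on the bore's axis, 3 mm below that top.
- jig_seat (a point): Centre of the bush's top face, on the bore's axis, 82 mm above the bench. A pin is home when its origin (collar underside) is here.
- plunger (a joint): Travel of the spring plunger below the bore, m: 0 at rest, with its nose 14 mm below the bush's top; grows as the pin's foot pushes it down, about 0.026 with a sound pin home (0.029 at most). The spring takes 3.3 N to start and 9 N with a sound pin home, and lifts the pin again if it is let go.
- plunger_nose (a point): Middle of the flat brass nose (13 mm in diameter) of the spring plunger, on the bore's axis.
- scrap_bin: Red open-topped parts bin on the bench with some scrap hardware in it, 177 (x) x 160 (y) mm, walls 68 to 72 mm high, front wall (-x) 30 mm high, inside 158 x 146 mm, floor 2 mm thick, fixed. Origin: centre of the underside.
- tape_roll: Bystander: loose roll of black tape lying flat, 66 mm in diameter, 19 mm high, behind the block. Origin: centre of the underside.
- feeler: Bystander: loose feeler gauge set, 22 x 99 x 10 mm, behind the block, long side along its y. Origin: centre of the underside.
- gear_small: Bystander: loose steel pinion, 56 mm in diameter, 28 mm high, behind the block. Origin: centre of the underside.

How it is judged:
By the outcome, as a careful person would: the job done as asked, in the order asked, and still so for the second after the job is handed in, while the arm keeps its last pose, push and grip.
It also fails if it takes over 54 s, if anything falls off the work surface, if the arm or the gripper's body presses on something with over 40 N, if the wrist force passes 120 N, or if a joint passes its speed limit or range.

### The arm

A 6-joint arm with a two-finger parallel gripper is mounted at the origin on a cart in front of the work surface, level with it; the furniture and walls round the work are solid. World frame = base frame: x ahead of the robot, y to its left, z up, the work surface at z = 0. Lengths are in m, angles in degrees, forces in N, time in s.
With the tool pointing down it reaches from about 0.3 to 0.75 m from the base axis. Payload 8.5 kg.
Tool frame: the origin (TCP) lies at the very end of the fingers, on their centre line; the grasp point (between the pads) lies grasp_offset behind it (grasp_offset is the distance from the TCP to the grasp point, in m); x points along the fingers, z is the direction in which the jaws open and shut, and the axes are right-handed (so a half turn about x gives the same grasp; the last joint's range is limited). The gripper opens to 85 mm and grips with 20 to 120 N. Pads are 22 mm wide; open, the fingers measure 114 mm over their backs; the gripper's body (76 mm by 85 mm) begins 54 mm behind the grasp point. The pads swing forward as they close: fully open they stand 13 mm farther back than shut.
Start: joints at [51.263, 21.807, 74.336, -0, 83.858, -12.336], TCP at [0.245, 0.493, 0.231] pointing down, gripper open.
Joint ranges: [-178.18, 178.18], [-50.72, 133.34], [12.68, 142.11], [-81.47, 261.47], [9.98, 163.14], [-165.26, 165.26]. Speed limits (degrees/s): [136.94, 136.94, 180, 180, 180, 180].

### API

Orientations are given as a 3x3 rotation matrix whose columns are the frame's x, y, z axes.
In Python, from rig import observe, get_image, close_job, recognise, grasp_offset gives the robot as it stands.
- The arm moves only by the tool drive_tool, never from a script. Its argument "targets" is a list that holds one entry, the list of rows, each a list of 7 numbers: the shift along the tool's x, y, z in units of 50 mm (1.0 is 50 mm), then the turn, a rotation vector about the tool's x, y, z in rad, then the opening, from -1 (shut) to 1 (fully open), so that 0 is half open. A call has 1 to 5 rows; each row shifts and turns the commanded pose from where the row before left it, along the tool's axes as they then stand; what a row does not reach is not made up. A row lasts 1/10 s, in which the tool goes at most 50 mm and 8.59 degrees, less where a joint would pass 70% of its speed; a pose out of reach is approached as far as the arm can. A call is refused whole if a number of a shift passes 1 or a number of a turn 0.15, either way. A call with a gripper value outside its range is refused whole. The fingers move at their own pace and stop on an object; "force" is the grip in N (left out, the last holds). Time passes only in rows, so rows that do not move let the fingers close. It gives the time, the measured TCP pose, the force and the opening at its end, in the units of the state.
- observe(): the state, without advancing time (a new reading comes with each control period).
- get_image(name): name is "side" or "top"; returns a dict with "image" (420x560x3 uint8, red, green, blue), "fx", "fy", "cx", "cy" (pixels), "rvec" (rotation vector, rad) and "tvec" (3), from world to camera coordinates, as OpenCV has them. Camera axes: x right, y down, z forward; pixel columns grow to the right and rows downward; lengths in m; the calibration is good to about 2 mm. A picture is of the moment at which its call begins. There is no depth.
- close_job(): hands the job in, once; it reports no verdict.
Trained networks look in a picture, given as the dict that the camera call returned (one of the last four; its "shot" number tells which), for a name from the list of things; names that differ only in an ending like _2 or _b are one class to them, and where a whole thing is asked for, a point or a joint stands for the part that bears it (a point fixed in the world has none). Each returns a list of dicts, best first, with "p" (0 to 1); they miss things now and then, are a little off and sometimes report something else, mostly with a low value. They report only what shows in the picture. A call takes as long as a camera call.
- recognise(label, picture): "at" ([column, row] as shares, 0 to 1, of the picture: columns of its width, rows of its height, amid what is visible of it).
The state is a dict: "time_s": time; "q": joint angles; "qvel": joint speeds; "joint_efforts": joint torques, N m; "position": TCP position; "tool_rot": TCP orientation; "ft_force": force on the tool from outside, world axes, zero at the start; "wrist_torque": the same for the moment, N m; "grip_width": finger opening in m.
Only numpy, scipy, OpenCV 4.12 (cv2) and the standard library are available. Lean on these libraries where they do the work, as an engineer would, in place of code of your own. Each camera call takes 0.05 s, during which the arm holds its last target.

## Working session

There is one attempt and no reset: what is moved stays moved. The work goes in short steps, Python scripts to look and compute and a tool call to move; the robot and the scene stay as the last step left them, time stands still between calls to the robot, and variables do not carry over. Pictures are saved under pics/ and viewed, and the job is handed in when it is done.

Besides the shell and the picture viewer there is one more tool, called after "Call:" by a JSON object that holds its "method" and its "body". drive_tool: Moves the arm, as the interface text tells. Its arguments: {"type":"object","properties":{"targets":{"type":"array"},"force":{"type":"number"}},"required":["targets"]}

```bash
ls; mkdir -p pics
cat > h.py <<'E'
import numpy as np, cv2
from rig import observe, get_image, close_job, recognise, grasp_offset
E
python3 - <<'E'
from h import *
print(grasp_offset)
s=observe(); print(s)
for n in ("top","side"):
    d=get_image(n); cv2.imwrite(f"pics/{n}0.png",d["image"][:,:,::-1])
    print(n,{k:d[k] for k in d if k!="image"})
    for l in ("pin_a","pin_block","jig","jig_bush","scrap_bin","tape_roll","feeler","gear_small","plunger"):
        try: print(l,[(np.round(np.array(r["at"])*[560,420],1).tolist(),round(r["p"],2)) for r in recognise(l,d)][:6])
        except Exception as e: print(l,e)
E
```

```text
pics
0.0187
{'time_s': 0.0, 'q': array([ 5.12632083e+01,  2.18406037e+01,  7.43860932e+01,  9.09027011e-04,
        8.38572112e+01, -1.23358730e+01]), 'qvel': array([ 0.03135576, -0.01099191, -0.1254256 ,  0.04172318, -0.08444683,
       -0.00262414]), 'joint_efforts': array([ 3.17235690e-04, -4.48456764e+01, -2.31286794e+01, -8.32103956e-05,
        4.57349161e-03,  1.42634329e-05]), 'position': array([0.24436576, 0.49240032, 0.23070751]), 'tool_rot': array([[-9.28687730e-04, -8.95703718e-01,  4.44650410e-01],
       [-1.13245846e-03,  4.44651258e-01,  8.95703062e-01],
       [-9.99998928e-01,  3.28280324e-04, -1.42728942e-03]]), 'ft_force': array([0.03833053, 0.53034091, 0.42402894]), 'wrist_torque': array([-0.03081977, -0.03989268, -0.0679288 ]), 'grip_width': 0.0853199578367298}
top {'fx': 444.3569995863162, 'fy': 444.3569995863162, 'cx': 284.4654056834106, 'cy': 214.01774627239098, 'rvec': array([ 2.18412619, -2.18823829,  0.09505347]), 'tvec': array([0.0134572 , 0.55689319, 1.10334154]), 'shot': 1}
pin_a [([267.9, 261.2], 0.67), ([260.4, 239.1], 0.41)]
pin_block []
jig [([422.9
[... 200 characters left out ...]
78.0], 0.63), ([429.2, 267.0], 0.45)]
plunger []
side {'fx': 423.38412811025677, 'fy': 423.38412811025677, 'cx': 283.071553516469, 'cy': 204.80944687745873, 'rvec': array([ 2.12833721, -0.41478577,  0.23067363]), 'tvec': array([-0.4807655 ,  0.19451046,  0.86598816]), 'shot': 2}
pin_a [([262.6, 202.4], 0.67), ([277.4, 213.7], 0.6), ([259.1, 224.5], 0.46), ([240.4, 215.2], 0.46)]
pin_block [([261.4, 232.9], 0.56)]
jig [([311.7, 352.3], 0.67)]
jig_bush [([318.4, 330.4], 0.74)]
scrap_bin [([363.3, 272.9], 0.65), ([213.9, 171.7], 0.64)]
tape_roll [([309.0, 203.7], 0.95), ([262.9, 233.3], 0.58)]
feeler [([360.5, 274.4], 0.63), ([256.5, 225.1], 0.46)]
gear_small [([327.8, 225.6], 0.59)]
plunger []
```

View pics/top0.png

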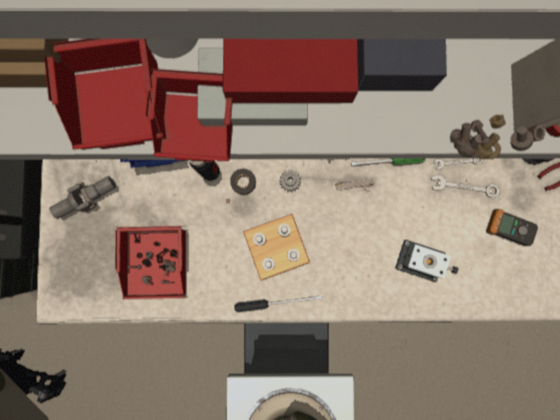

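View pics/side0.png

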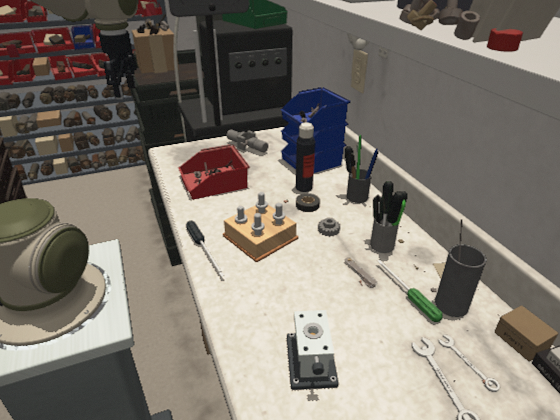

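Run:
```python
import cv2
a=cv2.imread("pics/side0.png"); cv2.imwrite("pics/side0z.png",cv2.resize(a[160:280,190:350],None,fx=5,fy=5,interpolation=cv2.INTER_CUBIC))
a=cv2.imread("pics/top0.png"); cv2.imwrite("pics/top0z.png",cv2.resize(a[200:320,220:380],None,fx=5,fy=5,interpolation=cv2.INTER_CUBIC))
cv2.imwrite("pics/top0j.png",cv2.resize(a[200:320,370:490],None,fx=5,fy=5,interpolation=cv2.INTER_CUBIC))
```

```text
(no output)
```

View zooms.

The top view shows the block around (277,247) with its four pins, the bin at (152,264) and the jig at (423,261). In the side view the pins are at about (240,214), (262,202), (278,213) and (258,225), with the bush at (313,330).

View pics/side0z.png

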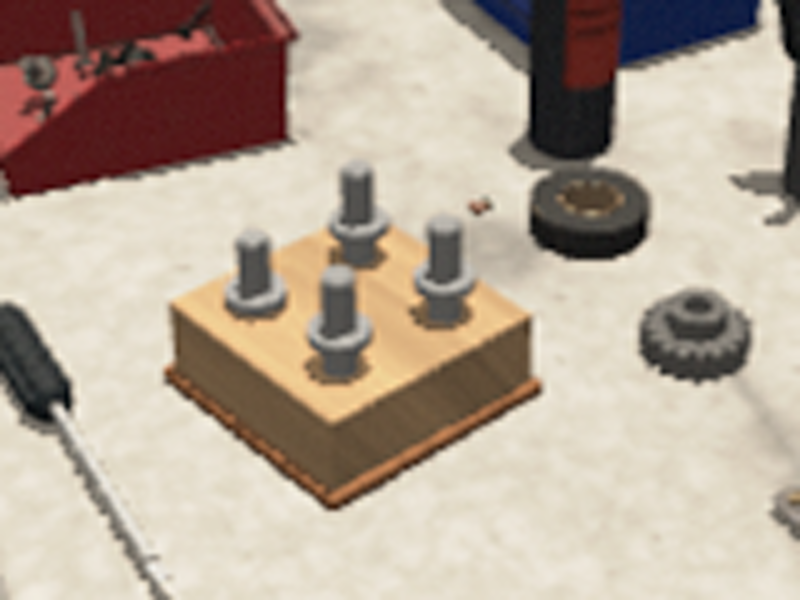

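View pics/top0z.png

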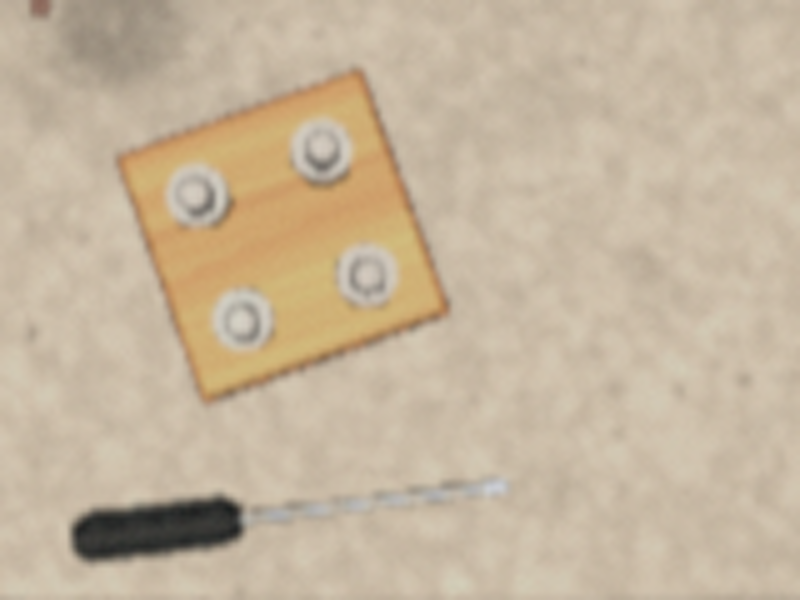

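View pics/top0j.png

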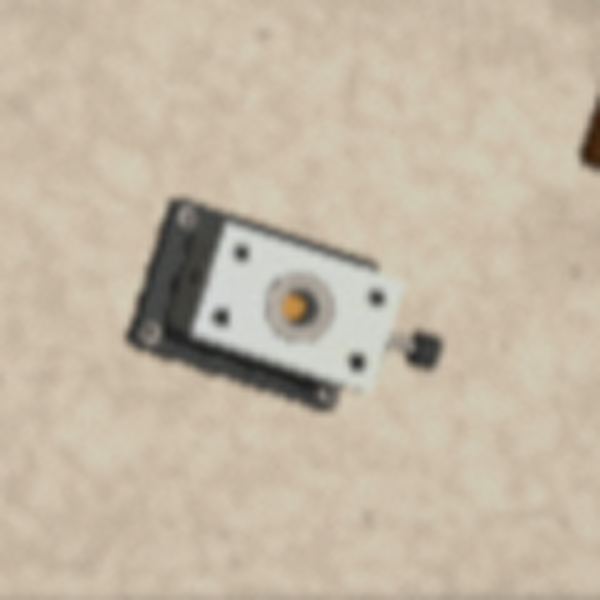

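```bash
cat >> h.py <<'E'
import json
def ray(d,px):
    R=cv2.Rodrigues(np.array(d["rvec"]))[0]; K=np.array([[d["fx"],0,d["cx"]],[0,d["fy"],d["cy"]],[0,0,1]])
    v=R.T@np.linalg.inv(K)@np.array([px[0],px[1],1.]); c=-R.T@np.array(d["tvec"]); return c,v
def onz(d,px,z):
    c,v=ray(d,px); return c+v*(z-c[2])/v[2]
def proj(d,X):
    K=np.array([[d["fx"],0,d["cx"]],[0,d["fy"],d["cy"]],[0,0,1.]])
    return cv2.projectPoints(np.array(X,float).reshape(-1,1,3),np.array(d["rvec"]),np.array(d["tvec"]),K,None)[0].reshape(-1,2)
CT=dict(fx=444.3569995863162,fy=444.3569995863162,cx=284.4654056834106,cy=214.01774627239098,rvec=[2.18412619,-2.18823829,0.09505347],tvec=[0.0134572,0.55689319,1.10334154])
CS=dict(fx=423.38412811025677,fy=423.38412811025677,cx=283.071553516469,cy=204.80944687745873,rvec=[2.12833721,-0.41478577,0.23067363],tvec=[-0.4807655,0.19451046,0.86598816])
def z2p(z,o,s=5): return (np.array(z,float)+.5)/s-.5+np.array(o)
E
python3 - <<'E'
from h import *
np.set_printoptions(precision=4,suppress=True)
print("corners top")
c=[onz(CT,z2p(p,(220,200)),.048) for p in [(119,157),(360,70),(447,313),(206,401)]]
print(np.array(c)); m=np.mean(c,0); print("ctr",m, [np.linalg.norm(c[i]-c[(i+1)%4]) for i in range(4)])
e=c[1]-c[0]+c[2]-c[3]; print("ang of edge",np.degrees(np.arctan2(e[1],e[0])))
c=[onz(CS,z2p(p,(190,160)),.048) for p in [(171,304),(333,422),(531,318)]]
print("side corners",np.array(c),"ctr",(c[0]+c[2])/2,[np.linalg.norm(c[i]-c[i+1]) for i in range(2)])
e=c[1]-c[0];print(np.degrees(np.arctan2(e[1],e[0])))
print("pins: stub tops, top view z=.1(sound)")
for p in [(194,194),(322,148),(367,275),(242,321)]: print(p,onz(CT,z2p(p,(220,200)),.1), onz(CT,z2p(p,(220,200)),.088))
print("side tops")
for p in [(356,168),(446,222),(338,273),(253,236)]: print(p,onz(CS,z2p(p,(190,160)),.1),onz(CS,z2p(p,(190,160)),.088))
print("bush top",onz(CT,z2p((299,307),(370,200)),.082))
print("bush side",onz(CS,(313,330),.082))
c=[onz(CT,z2p(p,(370,200)),.079) for p in [(226,222),(405,280),(372,390),(192,336)]];print(np.array(c),np.mean(c,0))
print("screw",onz(CT,z2p((425,350),(370,200)),.06))
for n,p,z in [("bin",(119,229),.07),("bin",(184,229),.07),("bin",(187,296),.07),("bin",(121,298),.03),("tape",(242,182),.019),("gear",(290,181),.028),("feeler",(352,184),.01),("drv",(251,305),.02),("drvtip",(320,297),.0),("shelf edge",(280,157),.3)]: print(n,onz(CT,p,z))
E
python3 - <<'E'
import cv2
a=cv2.imread("pics/side0.png"); cv2.imwrite("pics/side0j.png",cv2.resize(a[300:400,265:365],None,fx=6,fy=6,interpolation=cv2.INTER_CUBIC))
E
```

```text
corners top
[[ 0.5131  0.1139  0.048 ]
 [ 0.5559 -0.005   0.048 ]
 [ 0.4362 -0.0473  0.048 ]
 [ 0.3938  0.0708  0.048 ]]
ctr [0.4747 0.0331 0.048 ] [np.float64(0.12633717521260235), np.float64(0.1268713582088571), np.float64(0.12547919129424032), np.float64(0.12681828710172066)]
ang of edge -70.20887462389621
side corners [[ 0.3938  0.0703  0.048 ]
 [ 0.4365 -0.0436  0.048 ]
 [ 0.5502 -0.0044  0.048 ]] ctr [0.472  0.0329 0.048 ] [np.float64(0.12158057133058874), np.float64(0.12022650260866435)]
-69.42824660642476
pins: stub tops, top view z=.1(sound)
(194, 194) [0.4936 0.0744 0.1   ] [0.4939 0.0749 0.088 ]
(322, 148) [0.5151 0.0143 0.1   ] [0.5156 0.0142 0.088 ]
(367, 275) [ 0.4556 -0.0066  0.1   ] [ 0.4554 -0.0069  0.088 ]
(242, 321) [0.4344 0.0518 0.1   ] [0.434  0.0522 0.088 ]
side tops
(356, 168) [0.4912 0.0748 0.1   ] [0.4974 0.0929 0.088 ]
(446, 222) [0.5141 0.0149 0.1   ] [0.5208 0.0317 0.088 ]
(338, 273) [ 0.4537 -0.0056  0.1   ] [0.4591 0.0107 0.088 ]
(253, 236) [0.4272 0.0369 0.1   ] [0.432  0.0542 0.088 ]
bush top [ 0.4394 -0.3321  0.082 ]
bush side [ 0.4366 -0.3324  0.082 ]
[[ 0.4799 -0.2992  0.079 ]
 [ 0.452  -0.3844  0.079 ]
 [ 0.3999 -0.3669  0.079 ]
 [ 0.4257 -0.2815  0.079 ]] [ 0.4394 -0.333   0.079 ]
screw [ 0.4178 -0.4003  0.06  ]
bin [0.5176 0.4114 0.07  ]
bin [0.5173 0.2552 0.07  ]
bin [0.3575 0.2456 0.07  ]
bin [0.349  0.4164 0.03  ]
tape [0.6392 0.1205 0.019 ]
gear [ 0.6403 -0.0017  0.028 ]
feeler [ 0.6351 -0.1618  0.01  ]
drv [0.3296 0.0964 0.02  ]
drvtip [ 0.3466 -0.0778  0.    ]
shelf edge [0.6452 0.0233 0.3   ]
```

View pics/side0j.png

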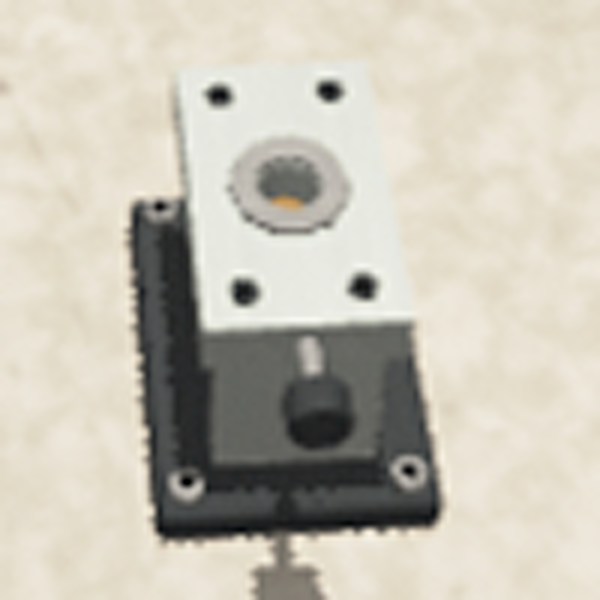

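The left pin in the side view, (242,321) in the zoomed top view, is the short one. Its collar sits almost on the wood, and the two cameras agree on its position only if its top is at 88 mm. The block is turned about 20°, so the current jaw direction (63.6°) already runs clear of the neighbouring pins.

```bash
cat >> h.py <<'E'
def to(x,y,z,p=None):
    s=observe(); p=s["position"] if p is None else np.array(p)
    v=s["tool_rot"].T@(np.array([x,y,z])-p)/.05
    print("t",s["time_s"],"pos",s["position"].round(4),"shift units",v.round(3),"grip",round(s["grip_width"],4),"F",s["ft_force"].round(1)); return v
E
python3 -c "
from h import *
to(.433,.053,.15)"
```

```text
t 1.0 pos [0.2445 0.4926 0.2313] shift units [ 1.627 -7.286 -6.199] grip 0.0854 F [-0.7 -0.3 -0.3]
```

Call:
{"method": "drive_tool", "body": {"targets": [[[0,-0.3,-0.25,0,0,0,1],[0,-0.5,-0.43,0,0,0,1],[0,-0.5,-0.43,0,0,0,1],[0,-0.5,-0.43,0,0,0,1],[0,-0.5,-0.43,0,0,0,1]]], "force": 60}}

```text
time_s: 1.5
position: [0.304, 0.3521, 0.2314]
tool_rot: [[0.0, -0.896, 0.444], [0.0, 0.444, 0.896], [-1.0, -0.0, 0.0]]
ft_force: [1.1, 0.5, -0.0]
grip_width: 0.0854
```

Call:
{"method": "drive_tool", "body": {"targets": [[[0,-0.5,-0.43,0,0,0,1],[0,-0.5,-0.43,0,0,0,1],[0,-0.5,-0.43,0,0,0,1],[0,-0.5,-0.43,0,0,0,0.5],[0,-0.5,-0.43,0,0,0,0.5]]]}}

```text
time_s: 2.0
position: [0.3682, 0.2001, 0.2315]
tool_rot: [[0.0, -0.896, 0.445], [0.0, 0.445, 0.896], [-1.0, -0.0, 0.0]]
ft_force: [1.0, 1.4, 0.3]
grip_width: 0.0644
```

Call:
{"method": "drive_tool", "body": {"targets": [[[0.3,-0.5,-0.43,0,0,0,0.2],[0.3,-0.5,-0.43,0,0,0,0.2],[0.4,-0.5,-0.43,0,0,0,0.2],[0.3,-0.5,-0.4,0,0,0,0.2],[0.3,-0.48,-0.39,0,0,0,0.2]]]}}

```text
time_s: 2.5
position: [0.4332, 0.0517, 0.1508]
tool_rot: [[0.0, -0.896, 0.445], [-0.0, 0.445, 0.896], [-1.0, -0.0, 0.0]]
ft_force: [1.6, 0.0, 0.4]
grip_width: 0.0515
```

Call:
{"method": "drive_tool", "body": {"targets": [[[0,0,0,0,0,0,0.2],[0,0,0,0,0,0,0.2]]]}}

```text
time_s: 2.7
position: [0.4327, 0.0529, 0.1512]
tool_rot: [[-0.001, -0.895, 0.446], [0.0, 0.446, 0.895], [-1.0, 0.001, -0.0]]
ft_force: [0.5, -0.0, 0.2]
grip_width: 0.0514
```

```bash
python3 -c "
from h import *
to(.433,.053,.061)
d=get_image('side');cv2.imwrite('pics/s1.png',cv2.resize(d['image'][130:280,170:370,::-1],None,fx=4,fy=4,interpolation=cv2.INTER_CUBIC))"
```

```text
t 2.7 pos [0.4327 0.0529 0.1512] shift units [ 1.805 -0.005  0.005] grip 0.0514 F [ 0.5 -0.   0.2]
```

View pics/s1.png

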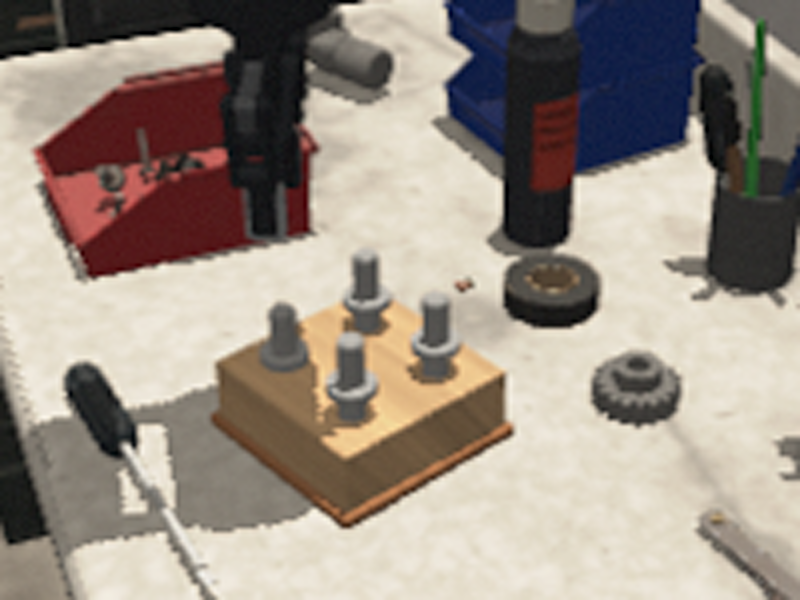

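The gripper hangs over the short pin at (283,335), and the other three pins are clear of it. I'll go down and grip.

Call:
{"method": "drive_tool", "body": {"targets": [[[0.3,0,0,0,0,0,0.2],[0.4,0,0,0,0,0,0.2],[0.4,0,0,0,0,0,0.2],[0.4,0,0,0,0,0,0.2],[0.26,0,0,0,0,0,0.2]]]}}

```text
time_s: 3.25
position: [0.4323, 0.0542, 0.0629]
tool_rot: [[0.0, -0.896, 0.443], [0.0, 0.443, 0.896], [-1.0, -0.0, 0.0]]
ft_force: [0.0, 0.1, -0.4]
grip_width: 0.0511
```

Call:
{"method": "drive_tool", "body": {"targets": [[[0,0,0,0,0,0,-0.4],[0,0,0,0,0,0,-1],[0,0,0,0,0,0,-1],[0,0,0,0,0,0,-1],[0,0,0,0,0,0,-1]]], "force": 60}}

```text
time_s: 3.75
position: [0.4333, 0.0533, 0.0644]
tool_rot: [[0.002, -0.896, 0.445], [0.0, 0.445, 0.896], [-1.0, -0.002, 0.001]]
ft_force: [-0.9, 2.0, 6.9]
grip_width: 0.0141
```

Call:
{"method": "drive_tool", "body": {"targets": [[[0,0,0,0,0,0,-1],[-0.2,0,0,0,0,0,-1],[-0.2,0,0,0,0,0,-1],[-0.2,0,0,0,0,0,-1],[-0.2,0,0,0,0,0,-1]]]}}

```text
time_s: 4.25
position: [0.4328, 0.0531, 0.1045]
tool_rot: [[0.001, -0.896, 0.445], [-0.0, 0.445, 0.896], [-1.0, -0.001, 0.0]]
ft_force: [-0.0, -0.3, -1.1]
grip_width: 0.0134
```

Call:
{"method": "drive_tool", "body": {"targets": [[[-0.4,0,0,0,0,0,-1],[-0.4,0,0,0,0,0,-1],[-0.4,0,0,0,0,0,-1],[-0.2,0,0,0,0,0,-1],[0,0,0,0,0,0,-1]]]}}

```text
time_s: 4.75
position: [0.4332, 0.0531, 0.1745]
tool_rot: [[0.003, -0.896, 0.445], [-0.0, 0.445, 0.896], [-1.0, -0.003, 0.001]]
ft_force: [0.1, 0.4, -1.5]
grip_width: 0.0138
```

```bash
python3 -c "
from h import *
to(.433,.333,.175)
d=get_image('side');cv2.imwrite('pics/s2.png',cv2.resize(d['image'][130:280,170:370,::-1],None,fx=4,fy=4,interpolation=cv2.INTER_CUBIC))"
```

```text
t 4.75 pos [0.4332 0.0531 0.1745] shift units [-0.012  2.493  5.014] grip 0.0138 F [ 0.1  0.4 -1.5]
```

View pics/s2.png

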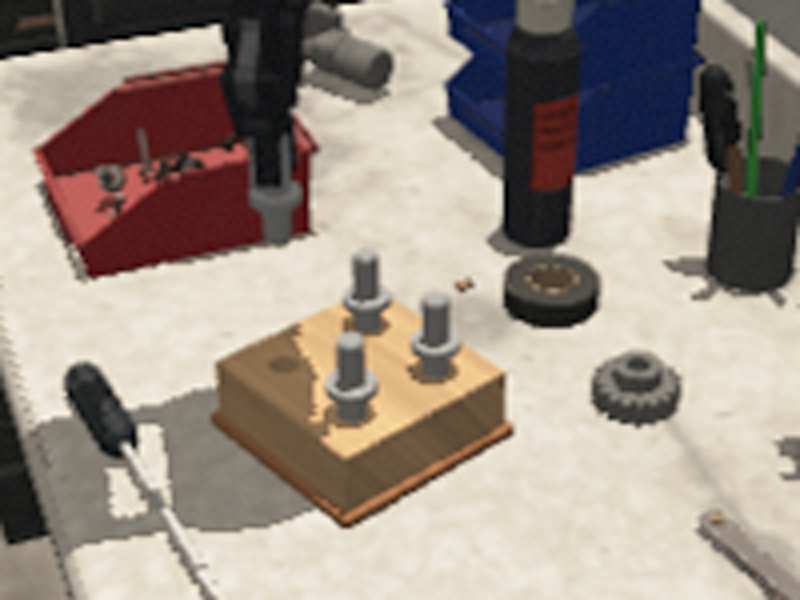

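The pin is held at (275,210), hanging straight, and its hole at (285,365) is empty. The other three pins haven't moved. Next, the bin.

Call:
{"method": "drive_tool", "body": {"targets": [[[0,0.15,0.3,0,0,0,-1],[0,0.25,0.5,0,0,0,-1],[0,0.25,0.5,0,0,0,-1],[0,0.25,0.5,0,0,0,-1],[0,0.25,0.5,0,0,0,-1]]]}}

```text
time_s: 5.3
position: [0.4318, 0.1827, 0.1722]
tool_rot: [[-0.002, -0.896, 0.445], [-0.0, 0.445, 0.896], [-1.0, 0.002, -0.001]]
ft_force: [0.4, -0.4, -0.6]
grip_width: 0.0137
```

Call:
{"method": "drive_tool", "body": {"targets": [[[0,0.25,0.5,0,0,0,-1],[0,0.25,0.5,0,0,0,-1],[0,0.25,0.5,0,0,0,-1],[0,0.25,0.5,0,0,0,-1],[0,0.25,0.5,0,0,0,-1]]]}}

```text
time_s: 5.8
position: [0.4314, 0.3224, 0.172]
tool_rot: [[-0.002, -0.896, 0.445], [-0.001, 0.445, 0.896], [-1.0, 0.002, -0.002]]
ft_force: [0.8, -0.0, -0.1]
grip_width: 0.0141
```

Call:
{"method": "drive_tool", "body": {"targets": [[[0.1,0.1,0.2,0,0,0,-1],[0.4,0,0,0,0,0,-1],[0.5,0,0,0,0,0,-1],[0.5,0,0,0,0,0,-1],[0.3,0,0,0,0,0,-1]]]}}

```text
time_s: 6.3
position: [0.4308, 0.3315, 0.0804]
tool_rot: [[-0.004, -0.896, 0.445], [-0.002, 0.445, 0.896], [-1.0, 0.003, -0.004]]
ft_force: [0.6, -0.3, -1.1]
grip_width: 0.0139
```

```bash
python3 -c "
from h import *
to(.433,.333,.08)
for n in('side','top'):
  d=get_image(n);I=d['image'][80:230,110:310] if n=='side' else d['image'][180:330,80:280]; cv2.imwrite('pics/%s3.png'%n,cv2.resize(I[:,:,::-1],None,fx=4,fy=4,interpolation=cv2.INTER_CUBIC))"
```

```text
t 6.3 pos [0.4308 0.3315 0.0804] shift units [ 0.008 -0.025  0.046] grip 0.0139 F [ 0.6 -0.3 -1.1]
```

View pics/side3.png

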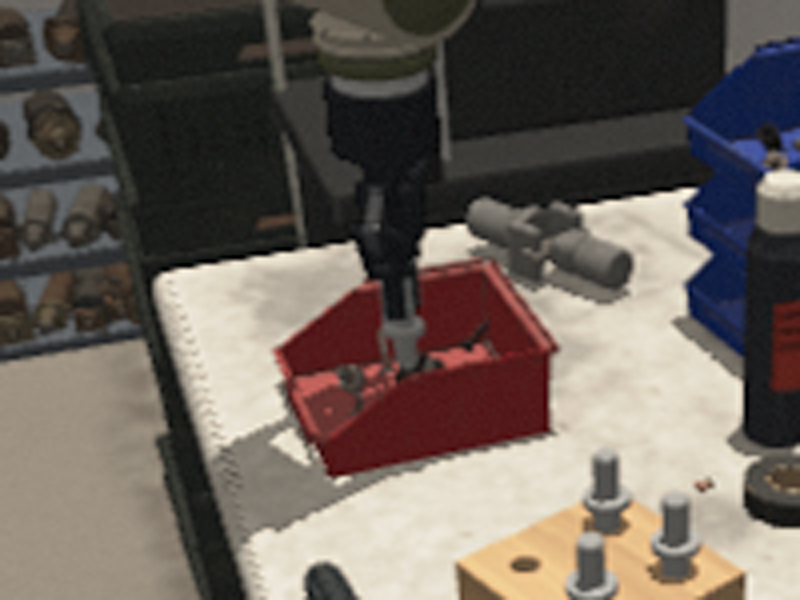

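View pics/top3.png

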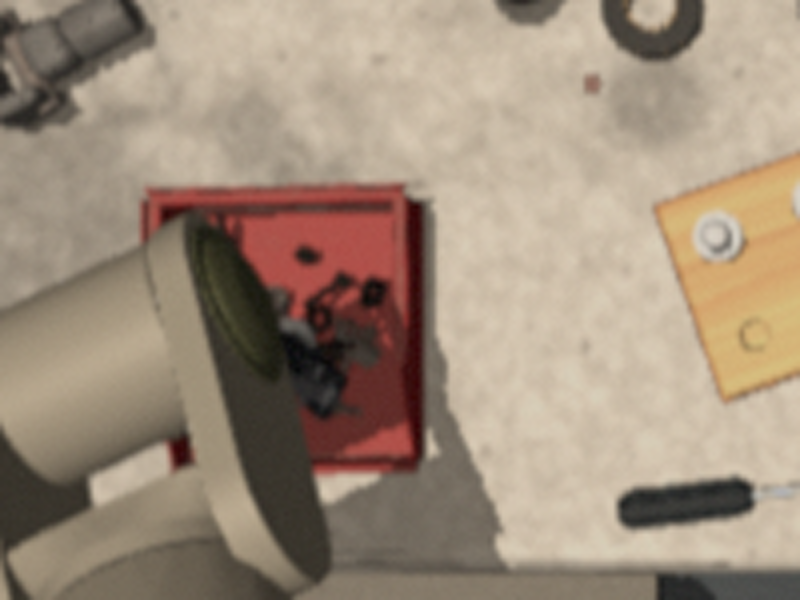

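The pin hangs inside the bin walls, at side-view zoom (405,350). I'll release it and lift away.

Call:
{"method": "drive_tool", "body": {"targets": [[[0.2,0,0,0,0,0,-1],[0,0,0,0,0,0,-1],[0,0,0,0,0,0,-0.2],[0,0,0,0,0,0,0.1],[0,0,0,0,0,0,0.1]]]}}

```text
time_s: 6.9
position: [0.4322, 0.3327, 0.0739]
tool_rot: [[0.001, -0.896, 0.445], [0.001, 0.445, 0.896], [-1.0, -0.001, 0.001]]
ft_force: [-1.1, 0.1, 0.4]
grip_width: 0.0471
```

Call:
{"method": "drive_tool", "body": {"targets": [[[0,0,0,0,0,0,0.1],[-0.2,0,0,0,0,0,0.2],[-0.5,0,0,0,0,0,0.2],[-0.6,0,0,0,0,0,0.2],[-0.7,0,0,0,0,0,0.2]]]}}

```text
time_s: 7.4
position: [0.4316, 0.3324, 0.1747]
tool_rot: [[-0.001, -0.896, 0.445], [-0.0, 0.445, 0.896], [-1.0, 0.001, -0.001]]
ft_force: [0.6, -1.1, -0.4]
grip_width: 0.0509
```

```bash
python3 -c "
from h import *
to(.5147,.0143,.165)
d=get_image('side');cv2.imwrite('pics/s4.png',cv2.resize(d['image'][80:230,110:310,::-1],None,fx=4,fy=4,interpolation=cv2.INTER_CUBIC))"
```

```text
t 7.4 pos [0.4316 0.3324 0.1747] shift units [ 0.196 -4.318 -4.96 ] grip 0.0509 F [ 0.6 -1.1 -0.4]
```

View pics/s4.png

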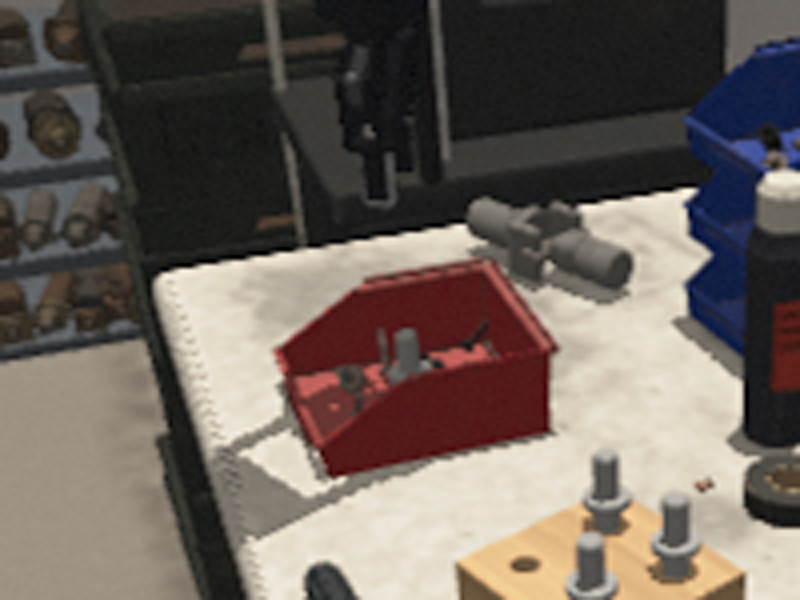

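The reject stands in the bin at (405,360). On to the sound pin at (0.515, 0.014), diagonally opposite the empty hole.

Call:
{"method": "drive_tool", "body": {"targets": [[[0,-0.22,-0.26,0,0,0,0.2],[0,-0.4,-0.45,0,0,0,0.2],[0,-0.4,-0.45,0,0,0,0.2],[0,-0.4,-0.45,0,0,0,0.2],[0,-0.4,-0.45,0,0,0,0.2]]]}}

```text
time_s: 7.95
position: [0.4679, 0.1988, 0.174]
tool_rot: [[0.001, -0.896, 0.444], [0.0, 0.444, 0.896], [-1.0, -0.001, 0.001]]
ft_force: [1.0, 0.3, -0.6]
grip_width: 0.0511
```

Call:
{"method": "drive_tool", "body": {"targets": [[[0,-0.4,-0.45,0,0,0,0.2],[0,-0.4,-0.45,0,0,0,0.2],[0,-0.4,-0.45,0,0,0,0.2],[0,-0.4,-0.45,0,0,0,0.2],[0,-0.4,-0.45,0,0,0,0.2]]]}}

```text
time_s: 8.45
position: [0.5075, 0.0534, 0.1741]
tool_rot: [[0.001, -0.896, 0.445], [-0.0, 0.445, 0.896], [-1.0, -0.001, 0.0]]
ft_force: [0.3, 0.1, -0.3]
grip_width: 0.0511
```

Call:
{"method": "drive_tool", "body": {"targets": [[[0,-0.3,-0.35,0,0,0,0.2],[0,-0.2,-0.3,0,0,0,0.2],[0,0,0,0,0,0,0.2],[0,0,0,0,0,0,0.2]]]}}

```text
time_s: 8.85
position: [0.5151, 0.0146, 0.1737]
tool_rot: [[0.0, -0.895, 0.445], [0.0, 0.445, 0.895], [-1.0, -0.0, 0.0]]
ft_force: [-0.1, -0.3, -0.2]
grip_width: 0.0513
```

```bash
python3 -c "
from h import *
to(.5147,.0143,.076)
d=get_image('side');cv2.imwrite('pics/s5.png',cv2.resize(d['image'][130:280,170:370,::-1],None,fx=4,fy=4,interpolation=cv2.INTER_CUBIC))"
```

```text
t 8.85 pos [0.5151 0.0146 0.1737] shift units [ 1.954  0.005 -0.009] grip 0.0513 F [-0.1 -0.3 -0.2]
```

View pics/s5.png

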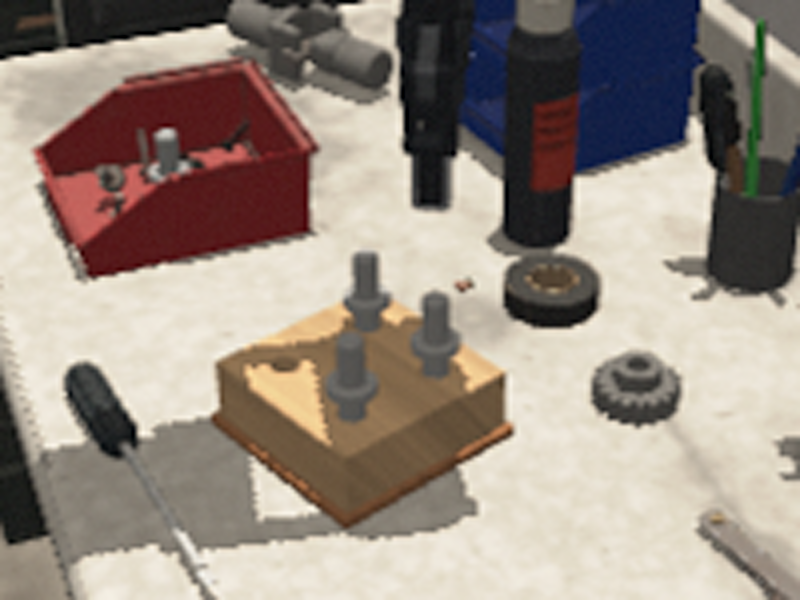

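The fingers at (432,185) are over the right-hand pin at (434,330). Going down to grip.

Call:
{"method": "drive_tool", "body": {"targets": [[[0.3,0,0,0,0,0,0.2],[0.4,0,0,0,0,0,0.2],[0.5,0,0,0,0,0,0.2],[0.4,0,0,0,0,0,0.2],[0.3,0,0,0,0,0,0.2]]]}}

```text
time_s: 9.4
position: [0.5146, 0.0156, 0.0774]
tool_rot: [[-0.001, -0.896, 0.443], [0.0, 0.443, 0.896], [-1.0, 0.001, -0.0]]
ft_force: [0.4, -0.0, 0.3]
grip_width: 0.0512
```

Call:
{"method": "drive_tool", "body": {"targets": [[[0,0,0,0,0,0,0.2],[0,0,0,0,0,0,-0.4],[0,0,0,0,0,0,-1],[0,0,0,0,0,0,-1],[0,0,0,0,0,0,-1]]], "force": 80}}

```text
time_s: 9.9
position: [0.5158, 0.0144, 0.0795]
tool_rot: [[0.002, -0.896, 0.445], [-0.0, 0.445, 0.896], [-1.0, -0.002, 0.001]]
ft_force: [0.3, -0.0, 7.6]
grip_width: 0.0129
```

Call:
{"method": "drive_tool", "body": {"targets": [[[0,0,0,0,0,0,-1],[0,0,0,0,0,0,-1],[-0.2,0,0,0,0,0,-1],[-0.3,0,0,0,0,0,-1],[-0.4,0,0,0,0,0,-1]]]}}

```text
time_s: 10.4
position: [0.5147, 0.0145, 0.1239]
tool_rot: [[-0.001, -0.896, 0.445], [0.0, 0.445, 0.896], [-1.0, 0.001, -0.0]]
ft_force: [0.3, 1.0, -1.6]
grip_width: 0.013
```

Call:
{"method": "drive_tool", "body": {"targets": [[[-0.4,0,0,0,0,0,-1],[-0.4,0,0,0,0,0,-1],[-0.3,0,0,0,0,0,-1],[0,0,0,0,0,0,-1],[0,0,0,0,0,0,-1]]]}}

```text
time_s: 10.9
position: [0.5149, 0.0145, 0.1782]
tool_rot: [[-0.0, -0.896, 0.445], [0.0, 0.445, 0.896], [-1.0, 0.0, -0.0]]
ft_force: [-1.1, 0.9, -1.6]
grip_width: 0.0131
```

```bash
python3 -c "
from h import *
to(.438,-.332,.175)
d=get_image('side');cv2.imwrite('pics/s6.png',cv2.resize(d['image'][130:280,170:370,::-1],None,fx=4,fy=4,interpolation=cv2.INTER_CUBIC))"
```

```text
t 10.9 pos [0.5149 0.0145 0.1782] shift units [ 0.064 -1.705 -6.89 ] grip 0.0131 F [-1.1  0.9 -1.6]
```

View pics/s6.png

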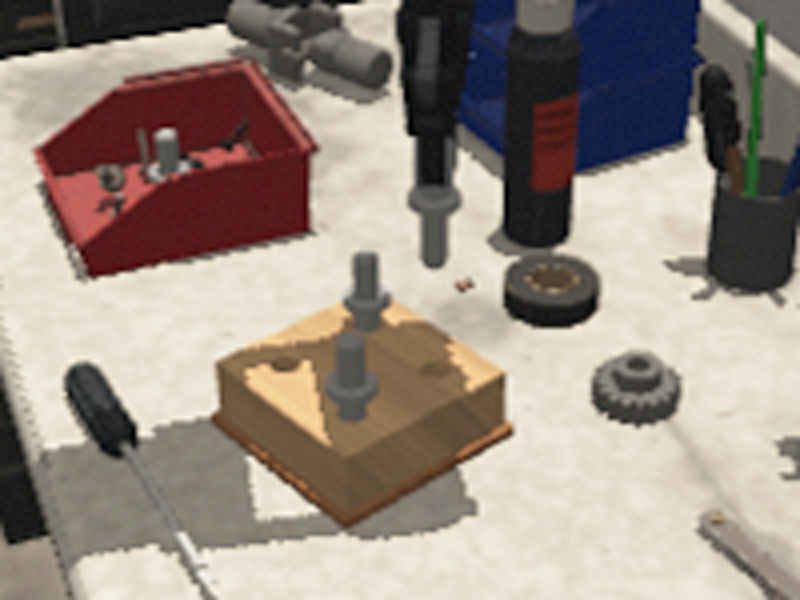

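The sound pin hangs straight at (434,225) with the full-length shank, and the two other pins still stand in the block. I'll carry it to the jig.

Call:
{"method": "drive_tool", "body": {"targets": [[[0,-0.06,-0.25,0,0,0,-1],[0,-0.12,-0.5,0,0,0,-1],[0,-0.12,-0.5,0,0,0,-1],[0,-0.12,-0.5,0,0,0,-1],[0,-0.12,-0.5,0,0,0,-1]]]}}

```text
time_s: 11.45
position: [0.4884, -0.0999, 0.1776]
tool_rot: [[-0.001, -0.896, 0.445], [0.0, 0.445, 0.896], [-1.0, 0.001, -0.0]]
ft_force: [1.0, 0.5, -1.9]
grip_width: 0.0132
```

Call:
{"method": "drive_tool", "body": {"targets": [[[0,-0.12,-0.5,0,0,0,-1],[0,-0.12,-0.5,0,0,0,-1],[0,-0.12,-0.5,0,0,0,-1],[0,-0.12,-0.5,0,0,0,-1],[0,-0.12,-0.5,0,0,0,-1]]]}}

```text
time_s: 11.95
position: [0.4595, -0.2252, 0.1776]
tool_rot: [[-0.001, -0.896, 0.445], [0.001, 0.445, 0.896], [-1.0, 0.001, 0.0]]
ft_force: [0.4, -0.6, -1.3]
grip_width: 0.0132
```

Call:
{"method": "drive_tool", "body": {"targets": [[[0,-0.13,-0.5,0,0,0,-1],[0,-0.13,-0.5,0,0,0,-1],[0,-0.13,-0.5,0,0,0,-1],[0.3,-0.12,-0.4,0,0,0,-1],[0.3,-0.06,-0.24,0,0,0,-1]]]}}

```text
time_s: 12.45
position: [0.4374, -0.3343, 0.1473]
tool_rot: [[-0.0, -0.895, 0.446], [-0.0, 0.446, 0.895], [-1.0, 0.0, -0.0]]
ft_force: [0.4, 0.6, -2.1]
grip_width: 0.013
```

Call:
{"method": "drive_tool", "body": {"targets": [[[0,0,0,0,0,0,-1],[0,0,0,0,0,0,-1],[0,0,0,0,0,0,-1]]]}}

```text
time_s: 12.75
position: [0.4387, -0.3318, 0.1489]
tool_rot: [[0.0, -0.896, 0.444], [-0.0, 0.444, 0.896], [-1.0, -0.001, -0.0]]
ft_force: [-0.4, -0.7, -1.2]
grip_width: 0.013
```

```bash
python3 -c "
from h import *
to(.438,-.332,.148)
for n in('side','top'):
  d=get_image(n);I=d['image'][220:400,215:415] if n=='side' else d['image'][180:330,320:520]; cv2.imwrite('pics/%s7.png'%n,cv2.resize(I[:,:,::-1],None,fx=4,fy=4,interpolation=cv2.INTER_CUBIC)[:600])"
```

```text
t 12.75 pos [ 0.4387 -0.3318  0.1489] shift units [ 0.019  0.01  -0.01 ] grip 0.013 F [-0.4 -0.7 -1.2]
```

View pics/side7.png

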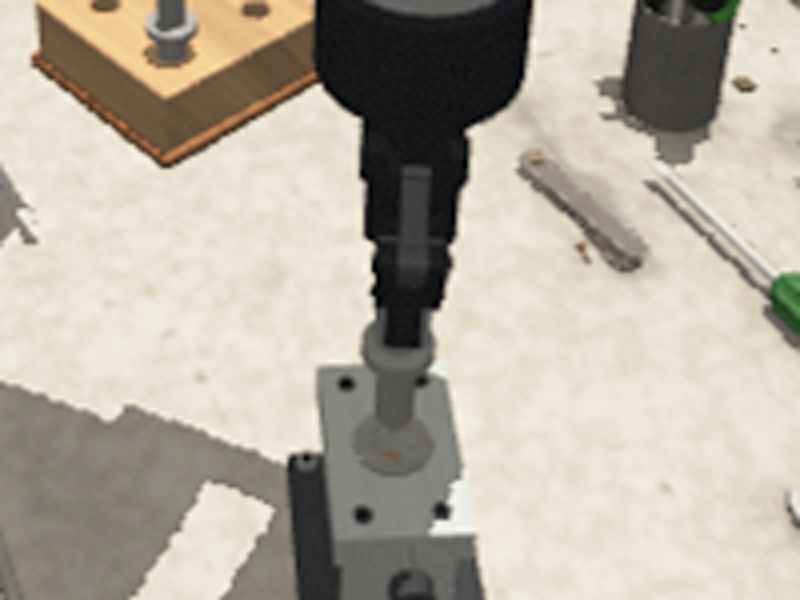

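View pics/top7.png

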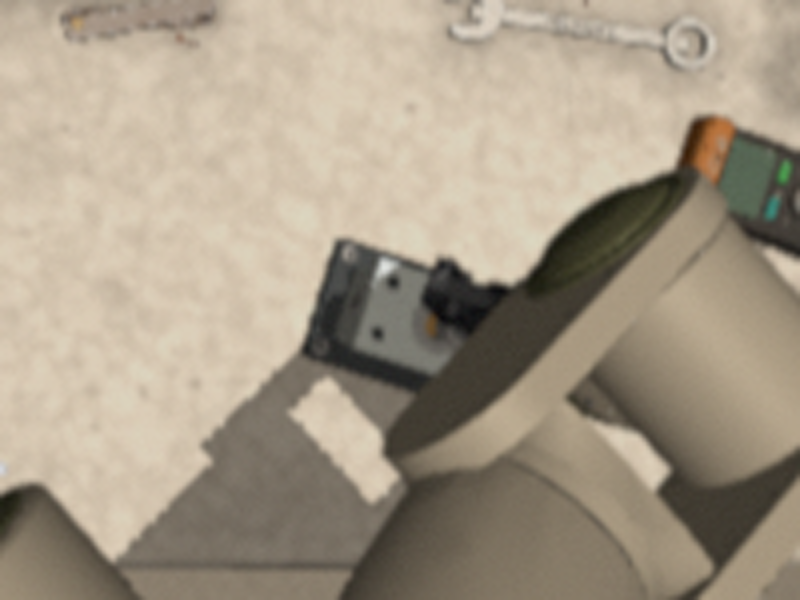

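```bash
python3 -c "
from h import *
P=proj(CS,[(.438,-.332,z) for z in (.094,.098,.082,.134,.14)]+[(.4387,-.3318,.094)])
print(((P-[215,220]+.5)*4-.5).round(1))
a=cv2.imread('pics/side7.png'); cv2.imwrite('pics/side7z.png',cv2.resize(a[300:500,300:500],None,fx=3,fy=3))
"
```

```text
[[397.4 420.3]
 [397.8 413.7]
 [396.  439.7]
 [402.1 352.7]
 [402.8 342.1]
 [398.7 419.4]]
```

View pics/side7z.png

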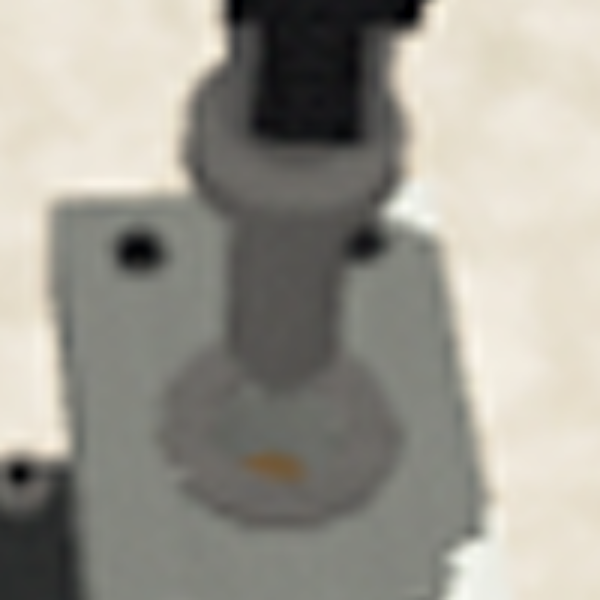

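The pin is upright over the bush. In the side image its foot is at (394,420) and the bush axis at that height is at (395,422), less than about 1 mm apart and inside the 3 mm lead-in of the taper. I'll lower it gently, watching the force.

Call:
{"method": "drive_tool", "body": {"targets": [[[0.1,0,0,0,0,0,-1],[0.1,0,0,0,0,0,-1],[0.1,0,0,0,0,0,-1],[0.1,0,0,0,0,0,-1],[0,0,0,0,0,0,-1]]]}}

```text
time_s: 13.35
position: [0.4384, -0.332, 0.1275]
tool_rot: [[-0.001, -0.896, 0.445], [0.001, 0.445, 0.896], [-1.0, 0.001, 0.0]]
ft_force: [0.3, 0.2, -2.0]
grip_width: 0.0128
```

```bash
python3 -c "
from h import *
to(.438,-.332,.0965)
d=get_image('side');I=d['image'][280:380,265:365]; cv2.imwrite('pics/s8.png',cv2.resize(I[:,:,::-1],None,fx=6,fy=6,interpolation=cv2.INTER_CUBIC))"
```

```text
t 13.35 pos [ 0.4384 -0.332   0.1275] shift units [ 0.62   0.006 -0.003] grip 0.0128 F [ 0.3  0.2 -2. ]
```

View pics/s8.png

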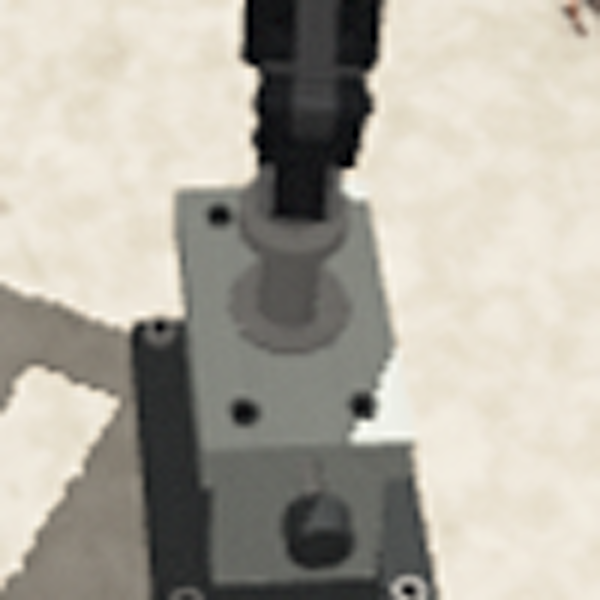

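The foot is in the bore with no side force. Continuing against the plunger.

Call:
{"method": "drive_tool", "body": {"targets": [[[0.1,0,0,0,0,0,-1],[0.1,0,0,0,0,0,-1],[0.1,0,0,0,0,0,-1],[0.1,0,0,0,0,0,-1],[0,0,0,0,0,0,-1]]]}}

```text
time_s: 13.9
position: [0.4386, -0.3323, 0.108]
tool_rot: [[0.0, -0.896, 0.445], [-0.0, 0.445, 0.896], [-1.0, -0.0, -0.0]]
ft_force: [0.0, -0.2, 4.5]
grip_width: 0.0132
```

Call:
{"method": "drive_tool", "body": {"targets": [[[0.05,0,0,0,0,0,-1],[0,0,0,0,0,0,-1],[0.04,0,0,0,0,0,-1],[0,0,0,0,0,0,-1],[0,0,0,0,0,0,-1]]]}}

```text
time_s: 14.4
position: [0.4387, -0.3324, 0.1043]
tool_rot: [[0.001, -0.896, 0.445], [-0.001, 0.445, 0.896], [-1.0, -0.001, -0.0]]
ft_force: [0.8, -0.2, 6.3]
grip_width: 0.0131
```

Call:
{"method": "drive_tool", "body": {"targets": [[[0.05,0,0,0,0,0,-1],[0,0,0,0,0,0,-1],[0.03,0,0,0,0,0,-1],[0,0,0,0,0,0,-1],[0,0,0,0,0,0,-1]]]}}

```text
time_s: 14.9
position: [0.4388, -0.3324, 0.1004]
tool_rot: [[0.001, -0.896, 0.445], [-0.001, 0.445, 0.896], [-1.0, -0.001, -0.0]]
ft_force: [0.6, -0.2, 7.2]
grip_width: 0.0131
```

Call:
{"method": "drive_tool", "body": {"targets": [[[0.03,0,0,0,0,0,-1],[0,0,0,0,0,0,-1],[0,0,0,0,0,0,-1]]]}}

```text
time_s: 15.2
position: [0.4388, -0.3325, 0.0989]
tool_rot: [[0.001, -0.896, 0.445], [-0.001, 0.445, 0.896], [-1.0, -0.001, -0.0]]
ft_force: [-0.5, 0.5, 6.7]
grip_width: 0.0133
```

Call:
{"method": "drive_tool", "body": {"targets": [[[0.03,0,0,0,0,0,-1],[0,0,0,0,0,0,-1],[0,0,0,0,0,0,-1]]]}}

```text
time_s: 15.5
position: [0.4388, -0.3325, 0.0976]
tool_rot: [[0.001, -0.896, 0.445], [-0.001, 0.445, 0.896], [-1.0, -0.002, -0.001]]
ft_force: [0.8, -0.0, 7.7]
grip_width: 0.0129
```

Call:
{"method": "drive_tool", "body": {"targets": [[[0.02,0,0,0,0,0,-1],[0,0,0,0,0,0,-1],[0,0,0,0,0,0,-1]]]}}

```text
time_s: 15.8
position: [0.4389, -0.3326, 0.0976]
tool_rot: [[0.002, -0.896, 0.445], [-0.002, 0.445, 0.896], [-1.0, -0.002, -0.001]]
ft_force: [-2.8, 2.1, 16.3]
grip_width: 0.0129
```

Call:
{"method": "drive_tool", "body": {"targets": [[[0.02,0,0,0,0,0,-1],[0,0,0,0,0,0,-1],[0,0,0,0,0,0,-1]]]}}

```text
time_s: 16.1
position: [0.4389, -0.3326, 0.0975]
tool_rot: [[0.002, -0.896, 0.444], [-0.003, 0.444, 0.896], [-1.0, -0.003, -0.002]]
ft_force: [-4.8, 3.4, 24.0]
grip_width: 0.0129
```

Call:
{"method": "drive_tool", "body": {"targets": [[[0.02,0,0,0,0,0,-1],[0,0,0,0,0,0,-1],[0,0,0,0,0,0,-1]]]}}

```text
time_s: 16.4
position: [0.4389, -0.3326, 0.0974]
tool_rot: [[0.002, -0.896, 0.444], [-0.003, 0.444, 0.896], [-1.0, -0.004, -0.002]]
ft_force: [-7.0, 6.2, 33.3]
grip_width: 0.0133
```

The hard stop is reached at TCP z = 0.0976: force jumps about 8 N per mm commanded. I'll ease back to about 24 N and look.

Call:
{"method": "drive_tool", "body": {"targets": [[[-0.02,0,0,0,0,0,-1],[0,0,0,0,0,0,-1],[0,0,0,0,0,0,-1],[0,0,0,0,0,0,-1]]]}}

```text
time_s: 16.8
position: [0.4389, -0.3326, 0.0975]
tool_rot: [[0.002, -0.896, 0.444], [-0.003, 0.444, 0.896], [-1.0, -0.003, -0.001]]
ft_force: [-5.1, 3.9, 23.9]
grip_width: 0.0129
```

```bash
python3 -c "
from h import *
to(.438,-.332,.0965)
for n in('side','top'):
  d=get_image(n);cv2.imwrite('pics/%s9f.png'%n,d['image'][:,:,::-1])
  if n=='side': cv2.imwrite('pics/s9.png',cv2.resize(d['image'][280:380,265:365,::-1],None,fx=6,fy=6,interpolation=cv2.INTER_CUBIC))"
```

```text
t 16.8 pos [ 0.4389 -0.3326  0.0975] shift units [0.02  0.022 0.002] grip 0.0129 F [-5.1  3.9 23.9]
```

View pics/s9.png

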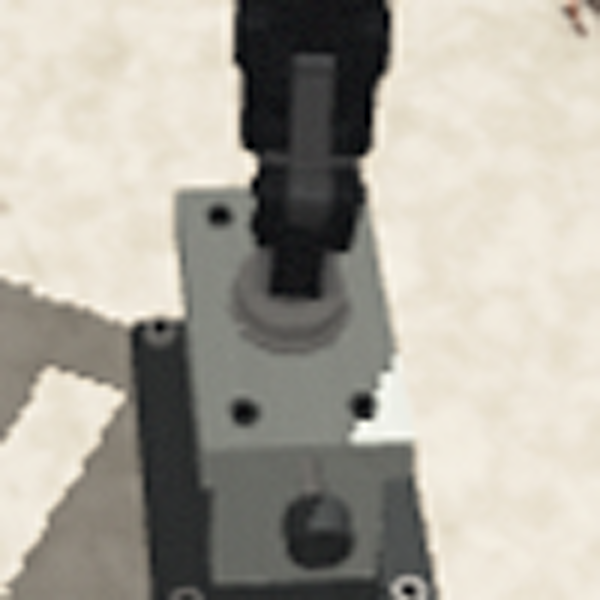

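View pics/side9f.png

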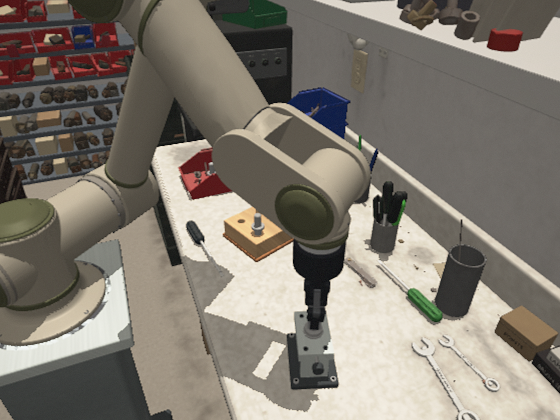

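View pics/top9f.png

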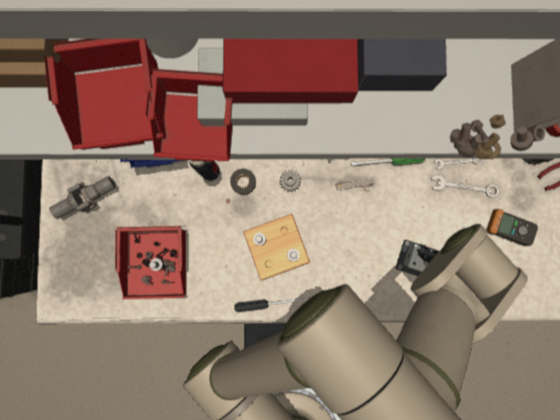

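The collar sits flush on the bush at (292,310). The reject is in the bin at top-view (156,265), the two remaining pins are in the block, and the tape, pinion and feeler gauge are where they were. I'll check that the hold is steady, then hand in.

Call:
{"method": "drive_tool", "body": {"targets": [[[0,0,0,0,0,0,-1],[0,0,0,0,0,0,-1],[0,0,0,0,0,0,-1],[0,0,0,0,0,0,-1],[0,0,0,0,0,0,-1]]]}}

```text
time_s: 17.4
position: [0.4389, -0.3326, 0.0975]
tool_rot: [[0.002, -0.896, 0.444], [-0.003, 0.444, 0.896], [-1.0, -0.003, -0.002]]
ft_force: [-4.9, 3.8, 24.9]
grip_width: 0.0133
```

```bash
python3 -c "
from h import *
to(.438,-.332,.0965)
print(close_job())"
```

```text
t 17.4 pos [ 0.4389 -0.3326  0.0975] shift units [0.02  0.022 0.002] grip 0.0133 F [-4.9  3.8 24.9]
the job is handed in; nothing more can be done
None
```

I dropped the short pin in the red scrap bin first. Then I put a sound pin into the jig bush and pressed it down to the hard stop. I handed the job in at 17.4 s with the pin still gripped (80 N grip setting).

**Last checks:**
- **Seating:** the hand stopped at z = 0.0975 m and did not move over the last half second. In the side picture the collar sits flush on the bush.
- **Press force:** about 25 N at the wrist. The spring takes about 9 N of that, leaving roughly 16 N on the bush. While finding the stop it briefly reached 33 N, and I eased it back.
- **Rest of the scene:** the reject is in the bin and the other two pins stand in the block. The tape roll, feeler gauge and pinion look unmoved.

**What did not match exactly:**
- **Side force:** about 6 N remains on the pin at the bush, from a slight misalignment of under 1 mm.
- **Finger opening:** it reads 13 mm on the 16 mm stub, which I took to be an offset in the reading.

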